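# Close a keyed plaster mould on an indexing wheel

## Task

Close up the three-part plaster mould on the turning wheel. Slide the middle ring round on the bottom part, without lifting it off its spigot, until its lugs drop into the notches below; turn the wheel until the red mark faces the brass pointer; and set the lid on top, blue line in front, so that its lugs drop fully into the notches of the ring. Leave the beaker, jar, tin, tape and red rib where they are.

Things in the scene. Friction and masses are not known exactly. Their poses are not given: they have to be found in the camera images.
- stand: Dark foot of the turning wheel, fixed to the table. Origin on the wheel's axis at table height. From the origin the brass pointer stands along the stand's -x: its tip is 128 mm out and 54 mm up, the post behind it 152 mm out.
- wheel (a joint): Angle of the wheel on the stand, rad, anticlockwise from above positive, -2.5 to 2.5; 0: red mark faces the brass pointer. Starts at -0.8 to -0.3, so it must be turned anticlockwise. Stiff (0.4 N m dry friction, 3.6 N at a stud), stays where left. Aluminium disc, 250 mm diameter, top face 45 mm above the table.
- stud (a point): One of the wheel's four steel studs, half-way up, 60 mm above the table. All four: upright, 14 mm diameter, from 45 to 75 mm above the table, 112 mm from the axis, at 45, 135 (this one), 225 and 315 degrees from the wheel's own +x; the red mark is at 180 degrees.
- base (a point): Bottom part of the mould, grey plaster, 130 mm diameter, fixed on the wheel. Point on the axis in its top face, 75 mm above the table; axes turn with the wheel, -x towards red mark and blue line. In the face three radial notches, 8 mm deep, open outwards: 30 mm wide at -x, 22 mm wide 130 degrees to either side. A spigot, 54 mm diameter, rises 18 mm above the face.
- collar: Middle ring, loose, white, 0.45 kg, diameter 130 mm, bore 56.6 mm, round the spigot. Origin on its axis at the lugs' feet; -x is its front (blue line). Lugs below, 8 mm high: 24 mm wide at -x, 16 mm 130 degrees to either side. Top at 43 mm, with notches like the base's. Starts standing on its lugs (origin 75 mm above the table), 0.35 to 1.3 rad anticlockwise of its seat; home, it is 8 mm lower.
- ear (a point): Middle of the ring's grip ear at its own -y, 78 mm from the axis, 21 mm above the ring's origin. The ear is 22 mm wide (along x), reaches from 65 to 92 mm from the axis and from 12 to 30 mm above the ring's origin; a like ear stands at +y. Pushing an ear clockwise slides the ring with about 2 N, less than turns the wheel; it drops when it meets its seat.
- collar_front (a point): Point on the collar 60 mm in front (-x) of its origin, at the foot of the front lug, under the blue line.
- cap_center (a point): Lid, loose, tan plaster, 0.4 kg, 58 mm high; point on its axis, 29 mm above its lugs' feet. -x is its front (blue line on side and top). Lugs 8 mm high, like the ring's; disc of 130 mm diameter from 8 to 28 mm; on it a grip ridge along x, 96 mm long, 30 mm wide, from 28 to 58 mm. Starts upright on the table. Seated, its lugs' feet are 35 mm above the ring's origin.
- cap_front (a point): Point on the lid 60 mm in front (-x) of its axis, at the foot of the front lug, under the blue line.
- beaker: Pale grey beaker, dark inside, 70 mm diameter, 78 mm high, loose; origin under its centre. Bystander.
- glaze_jar: Small green glaze jar, 49 mm diameter, 64 mm high, loose; origin under its centre. Bystander.
- tin: Paint tin spattered with white, 101 mm diameter, 134 mm high, loose; origin under its centre. Bystander.
- tape: Roll of paper tape lying flat, 64 mm diameter, 24 mm high, loose; origin under its centre. Bystander.
- rib: Red rubber rib lying flat, 39 x 75 x 7 mm, loose; origin under its centre. Bystander.

How it is judged:
By the outcome, as a careful person would: the job done as asked, in the order asked, and still so for the second after the job is handed in, with the robot touching nothing.
It also fails if it takes over 69 s, if anything falls off the work surface, if the arm or the gripper's body presses on something with over 40 N, if the wrist force passes 120 N, or if a joint passes its speed limit or range.

## Robot

A 7-joint arm with a two-finger parallel gripper is mounted at the origin on a cart in front of the work surface, level with it; the furniture and walls round the work are solid. World frame = base frame: x ahead of the robot, y to its left, z up, the work surface at z = 0. Lengths are in m, angles in rad, forces in N, time in s.
With the tool pointing down it reaches from about 0.425 to 0.875 m from the base axis. Payload 4.7 kg.
Tool frame: the origin (TCP) lies on the centre line of the jaws, within the pads' length; the fingertips stand 22 mm ahead of it and the grasp point (between the pads) lies 3 mm ahead of it; z points along the fingers, y is the direction in which the jaws open and shut (so a half turn about z gives the same grasp; the last joint's range is limited). The gripper opens to 87 mm and grips with 3 to 60 N. Pads are 19 mm wide; open, the fingers measure 117 mm over their backs; the gripper's body (75 mm by 190 mm) begins 51 mm behind the grasp point.
Start: joints at [1.12, 0.321, -0.07, 1.45, 0.023, 1.371, -0.057], TCP at [0.291, -0.581, 0.245] pointing down, gripper open.
Joint ranges: [-2.86, 2.86], [-0.3, 2.09], [-1.38, 1.24], [0.06, 2.45], [-1.56, 4.7], [0.09, 2.05], [-2.69, 2.69]. Speed limits (rad/s): [2.57, 2.57, 3.14, 3.14, 3.14, 3.14, 3.14].

## Interface

Orientations are given as a rotation vector (axis times angle).
In Python, from bench import ctrl, imaging, close_job, finder gives the robot as it stands. The module is installed in compiled form; this text tells all that it offers.
- The arm moves only by the shell command python3 -m jog 'ROWS' [FORCE]. ROWS is JSON, a list that holds one entry, the list of rows, each a list of 7 numbers: the shift along the tool's x, y, z in cm, then the turn, a rotation vector about the tool's x, y, z in degrees, then the finger opening in cm, from 0 to 8.7. In form: [[[dx, dy, dz, ax, ay, az, claw], ...]]. A call has 1 to 12 rows; each row shifts and turns the commanded pose from where the row before left it, along the tool's axes as they then stand; what a row does not reach is not made up. A row lasts 1/10 s, in which the tool goes at most 50 mm and 8.59 degrees, less where a joint would pass 70% of its speed; a pose out of reach is approached as far as the arm can. A call is refused whole if a number of a shift passes 5 or a number of a turn 8.59, either way. A call with a gripper value outside its range is refused whole. The fingers move at their own pace and stop on an object; FORCE is the grip in N (left out, the last holds). Time passes only in rows, so rows that do not move let the fingers close. It gives the time, the measured TCP pose, the force and the opening at its end, in the units of the state.
- ctrl.get_state(): the state, without advancing time (a new reading comes with each control period).
- imaging.get_image(name): name is "scene" or "top"; returns a dict with "frame" (420x560x3 uint8, red, green, blue), "intrinsics" (3x3 intrinsics, pixels), "pose" (4x4, takes a point from camera to world coordinates). Camera axes: x right, y down, z forward; pixel columns grow to the right and rows downward; lengths in m; the calibration is good to about 2 mm. A picture is of the moment at which its call begins. There is no depth.
- close_job(): hands the job in, once; it reports no verdict.
Trained networks look in the newest picture that a camera, given by its name, has taken for a name from the list of things; names that differ only in an ending like _2 or _b are one class to them, and where a whole thing is asked for, a point or a joint stands for the part that bears it (a point fixed in the world has none). Each returns a list of dicts, best first, with "conf" (0 to 1); they miss things now and then, are a little off and sometimes report something else, mostly with a low value. They report only what shows in the picture. A call takes as long as a camera call.
- finder.trace(label, camera): "region" (420x560 bool, what is visible of it) and "point" ([row, column] as shares, 0 to 1, of the picture: columns of its width, rows of its height, amid what is visible of it).
- finder.spot_point(label, camera): "point" ([row, column] as shares, 0 to 1, of the picture: columns of its width, rows of its height: a listed point, or the origin of a listed thing).
The state is a dict: "time": time; "joint_positions": joint angles; "qd": joint speeds; "joint_torque": joint torques, N m; "position": TCP position; "tool_rot": TCP orientation; "ft_force": force on the tool from outside, world axes, zero at the start; "torque": the same for the moment, N m; "grip_width": opening from 0.0 (shut) to 1.0 (fully open).
Only numpy, scipy, OpenCV 4.12 (cv2) and the standard library are available. Lean on these libraries where they do the work, as an engineer would, in place of code of your own. Each camera call takes 0.05 s, during which the arm holds its last target. There are 200 camera calls.

## Working session

There is one attempt and no reset: what is moved stays moved. The work goes in short steps, Python scripts to look and compute and a shell command to move; the robot and the scene stay as the last step left them, time stands still between calls to the robot, and variables do not carry over. Pictures are saved under pics/ and viewed, about 8 in all and at most 12, crops included, and the job is handed in when it is done.

```bash
mkdir -p pics; cat > h.py <<'E'
import numpy as np, cv2
from scipy.spatial.transform import Rotation as R
from scipy.optimize import least_squares
from bench import ctrl, imaging, close_job, finder
def img(c,save=None):
    d=imaging.get_image(c)
    if save: cv2.imwrite('pics/'+save,cv2.cvtColor(d['frame'],cv2.COLOR_RGB2BGR))
    return d
def onz(d,p,z):
    K=np.array(d['intrinsics']);T=np.array(d['pose'])
    v=T[:3,:3]@np.linalg.solve(K,[p[1]*560,p[0]*420,1.]);o=T[:3,3]
    return o+v*(z-o[2])/v[2]
def proj(d,X):
    K=np.array(d['intrinsics']);T=np.array(d['pose'])
    q=K@(T[:3,:3].T@(np.array(X)-T[:3,3]));return q[:2]/q[2]
def st():
    s=ctrl.get_state();print('t',round(s['time'],2),'p',np.round(s['position'],4),'R',np.round(R.from_rotvec(s['tool_rot']).as_matrix(),3).tolist(),'F',np.round(s['ft_force'],1),'w',round(s['grip_width'],3));return s
E
python3 - <<'E'
from h import *
st()
Z=dict(stand=0,stud=.06,base=.075,collar=.075,ear=.096,collar_front=.075,cap_center=.029,cap_front=0,beaker=0,glaze_jar=0,tin=0,tape=0,rib=0)
for c in('scene','top'):
    d=img(c,c+'0.png');T=np.array(d['pose']);print(c,np.round(T[:3,3],3),np.round(T[:3,2],2))
    for k,z in Z.items():
        for r in finder.spot_point(k,c)[:2]: print(k,round(r['conf'],2),np.round(np.array(r['point'])*[420,560]),np.round(onz(d,r['point'],z),4)[:2])
E
```

```text
t 0.0 p [ 0.2911 -0.5806  0.2435] R [[0.894, 0.448, -0.001], [0.448, -0.894, 0.002], [-0.0, -0.002, -1.0]] F [-0.7  0.1 -0.3] w 1.004
scene [-0.13  -1.083  0.716] [ 0.45  0.75 -0.49]
stand 0.6 [246. 316.] [ 0.5275 -0.2505]
stud 0.43 [228. 316.] [ 0.5356 -0.236 ]
stud 0.28 [221. 246.] [ 0.3595 -0.0878]
base 0.65 [231. 316.] [ 0.5107 -0.2688]
collar 0.41 [231. 316.] [ 0.5094 -0.268 ]
ear 0.57 [229. 317.] [ 0.4971 -0.2899]
collar_front 0.43 [239. 306.] [ 0.4569 -0.2893]
collar_front 0.23 [195. 219.] [0.3463 0.0988]
cap_center 0.78 [180. 244.] [0.5278 0.2641]
cap_front 0.81 [183. 230.] [0.4881 0.315 ]
cap_front 0.48 [229. 316.] [ 0.5911 -0.1615]
beaker 0.84 [197. 218.] [0.3925 0.2252]
glaze_jar 0.65 [183. 211.] [0.4203 0.3554]
tin 0.95 [225. 247.] [ 0.3935 -0.0259]
tape 0.79 [296. 361.] [ 0.4979 -0.5023]
rib 0.64 [297. 391.] [ 0.5636 -0.5463]
rib 0.41 [220. 244.] [0.3997 0.0082]
top [ 0.31  -0.077  1.281] [ 0.1  -0.02 -0.99]
stand 0.65 [187. 326.] [ 0.5118 -0.2584]
stud 0.71 [183. 297.] [ 0.5131 -0.1536]
stud 0.61 [198. 338.] [ 0.4664 -0.2872]
base 0.69 [181. 330.] [ 0.5199 -0.2597]
collar 0.85 [182. 331.] [ 0.5162 -0.2611]
ear 0.81 [167. 353.] [ 0.5604 -0.3277]
collar_front 0.59 [198. 337.] [ 0.4644 -0.2811]
cap_center 0.71 [176. 166.] [0.5356 0.2718]
cap_front 0.97 [190. 163.] [0.4955 0.2877]
beaker 0.64 [218. 183.] [0.4011 0.2182]
beaker 0.52 [185. 296.] [ 0.5163 -0.1558]
glaze_jar 0.65 [215. 141.] [0.4117 0.3568]
tin 0.71 [218. 251.] [ 0.4027 -0.0062]
tape 0.55 [191. 398.] [ 0.502  -0.4999]
rib 0.66 [170. 410.] [ 0.5731 -0.5457]
```

```bash
cd pics; python3 -c "
import cv2,numpy as np
a=cv2.imread('scene0.png');b=cv2.imread('top0.png')
cv2.imwrite('both0.png',cv2.resize(np.hstack([a,b]),(800,300),interpolation=cv2.INTER_AREA))"
```

```text
(no output)
```

View pics/scene0.png

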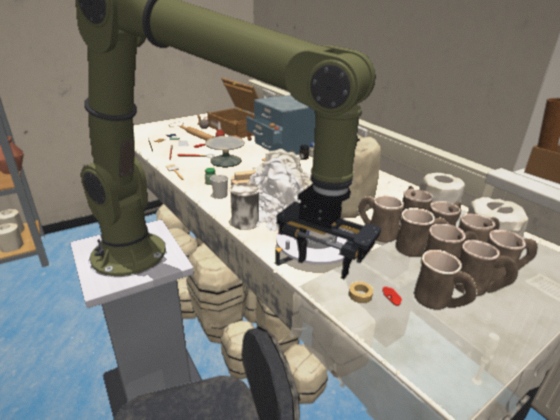

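View pics/top0.png

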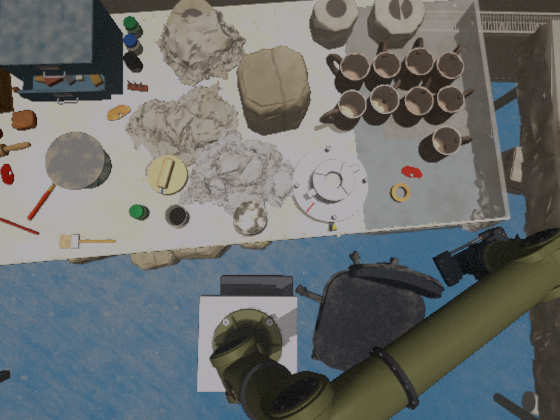

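The top view shows the wheel at about (185,330) with the pointer below it at (226,334). The lid is at (175,166) and is not hidden. The scene view of the mould is blocked by the gripper, so I'll enlarge the top view.

```bash
python3 - <<'E'
import cv2,numpy as np
b=cv2.imread('pics/top0.png')
A=cv2.resize(b[137:237,280:380],(500,500),interpolation=cv2.INTER_CUBIC)
B=cv2.resize(b[145:205,135:195],(300,300),interpolation=cv2.INTER_CUBIC)
o=np.zeros((500,800,3),np.uint8);o[:,:500]=A;o[:300,500:]=B
cv2.imwrite('pics/crop1.png',o)
E
```

```text
(no output)
```

View pics/crop1.png

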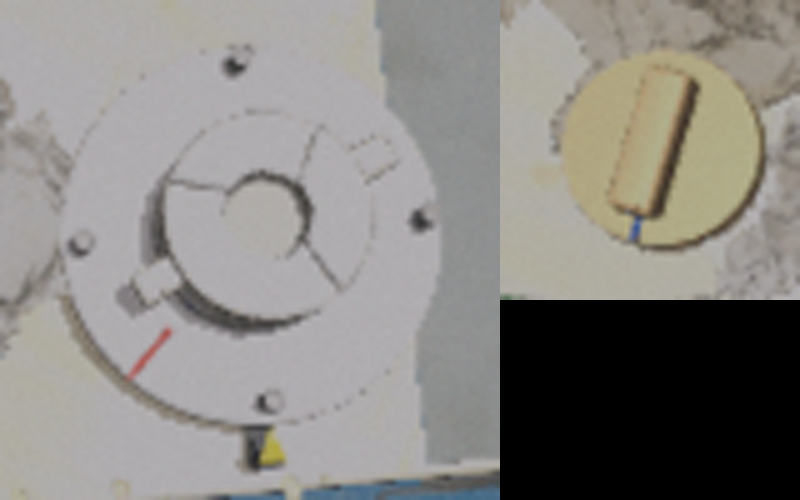

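The enlarged crop shows the red mark at lower left (crop (150,353)) and the four studs. The ring's ears are at crop (377,155) and (155,280), with notch edges in three directions. The lid's blue line is at crop (635,228). I'll fit the poses by reprojection.

```bash
cat >> h.py <<'E'
def fit(d,pts,uv,x0):
    # pts (n,3) local xyz(z absolute) ; pose x,y,yaw
    pts=np.array(pts,float);uv=np.array(uv,float)
    def f(p):
        c,s=np.cos(p[2]),np.sin(p[2])
        return np.concatenate([proj(d,[p[0]+c*q[0]-s*q[1],p[1]+s*q[0]+c*q[1],q[2]])-u for q,u in zip(pts,uv)])
    r=least_squares(f,x0,loss='soft_l1');return r.x,np.round(r.fun.reshape(-1,2),1).tolist()
def studs(zt=.075): return [[.112*np.cos(a),.112*np.sin(a),zt] for a in np.deg2rad([45,135,225,315])]
E
python3 - <<'E'
from h import *
d=img('top')
cr=lambda L:[[280+x/5,137+y/5] for x,y in L]
# wheel yaw ~ -39: studs at 6,96,186,276; red at 180
P=studs()+[[-.0975,0,.045]]
print('wheel',fit(d,P,cr([(237,60),(80,241),(270,400),(422,216),(150,353)]),[.515,-.26,-.68]))
print('ring',fit(d,[[0,-.0785,.105],[0,.0785,.105]],cr([(377,156),(157,280)]),[.515,-.26,.5]))
print('pointer tip',onz(d,[(137+432/5)/420,(280+270/5)/560],.054))
lc=lambda x,y:np.array([135+(x-500)/5,145+y/5])
print('lid',fit(d,[[0,0,.058],[-.058,0,.028],[-.048,0,.058],[.048,0,.058]],[lc(653,140),lc(635,230),lc(634,212),lc(671,70)],[.53,.27,-.3]))
for k in('cap_center','collar','ear','wheel','stud'):
  for r in finder.trace(k,'top')[:1]:
    m=r['region'].astype(np.uint8);c=max(cv2.findContours(m,0,2)[0],key=cv2.contourArea);print(k,round(r['conf'],2),cv2.boundingRect(c),cv2.fitEllipse(c) if len(c)>5 else '')
E
```

```text
wheel (array([ 0.51338584, -0.26078441, -0.69509766]), [[-0.2, -0.5], [-0.5, 0.4], [-0.1, 0.9], [1.0, -0.1], [0.0, -0.6]])
ring (array([ 0.5156521 , -0.26547592,  0.52492042]), [[-0.3, 0.2], [0.3, -0.1]])
pointer tip [ 0.3856675  -0.27445123  0.054     ]
lid (array([ 0.54191004,  0.26702733, -0.24690053]), [[-0.3, -0.1], [0.8, 0.6], [-0.8, -0.1], [0.3, -0.3]])
cap_center 0.6 (146, 155, 42, 41) ((166.94088745117188, 174.9178466796875), (39.079681396484375, 40.61212921142578), 93.84351348876953)
collar 0.65 (307, 160, 50, 41) ((331.9326171875, 180.5149688720703), (38.654518127441406, 49.879756927490234), 64.27274322509766)
ear 0.61 (306, 160, 52, 42) ((331.7982482910156, 180.60890197753906), (39.78633117675781, 50.49925994873047), 68.56581115722656)
wheel 0.89 (292, 146, 76, 76) ((329.422119140625, 183.9592742919922), (75.48416137695312, 76.13931274414062), 163.21873474121094)
stud 0.72 (292, 147, 76, 75) ((329.5414123535156, 184.28346252441406), (74.4316635131836, 75.46034240722656), 115.15341186523438)
```

```bash
python3 -m jog '[[[3.8,-1.1,0,0,0,0,0],[3.8,-1.1,0,0,0,0,0],[3.8,-1.1,0,0,0,0,0],[3.8,-1.1,0,0,0,0,0],[3.8,-1.1,0,0,0,0,0],[3.8,-1.1,0,0,0,0,0],[3.8,-1.1,0,0,0,0,0],[3.8,-1.1,0,0,0,0,0],[3.8,-1.1,0,0,0,0,0],[3.8,-1.1,0,0,0,0,0],[0,0,0,0,0,-7,0],[0,0,0,0,0,-7,0]]]' 10
python3 -m jog '[[[0,0,0,0,0,-7,0],[0,0,0,0,0,-7,0],[0,0,2,0,0,0,0],[0,0,0,0,0,0,0]]]'
python3 - <<'E'
from h import *
s=st();X=R.from_rotvec(s['tool_rot']).as_matrix()
p=np.array(s['position']);c=np.array([.514,-.262,0]);print('r',np.hypot(*(p-c)[:2]),'ang',np.degrees(np.arctan2(*(p-c)[1::-1])),'xang',np.degrees(np.arctan2(X[1,0],X[0,0])))
d=img('scene','s1.png');cv2.imwrite('pics/s1c.png',cv2.resize(d['frame'][120:320,160:440,::-1],(784,560),interpolation=cv2.INTER_CUBIC))
E
```

```text
time: 2.9
position: [0.5831, -0.3102, 0.2444]
tool_rot: [-2.941, -1.104, -0.0]
ft_force: [-0.1, -0.5, 0.6]
grip_width: 0.031
time: 3.3
position: [0.5803, -0.312, 0.222]
tool_rot: [-2.788, -1.44, 0.004]
ft_force: [-0.1, 0.4, 0.7]
grip_width: 0.006
t 3.3 p [ 0.5803 -0.312   0.222 ] R [[0.579, 0.815, -0.004], [0.815, -0.579, 0.002], [-0.001, -0.004, -1.0]] F [-0.1  0.4  0.7] w 0.006
r 0.08305996565439316 ang -37.02007755241198 xang 54.61393956529117
```

View pics/s1c.png

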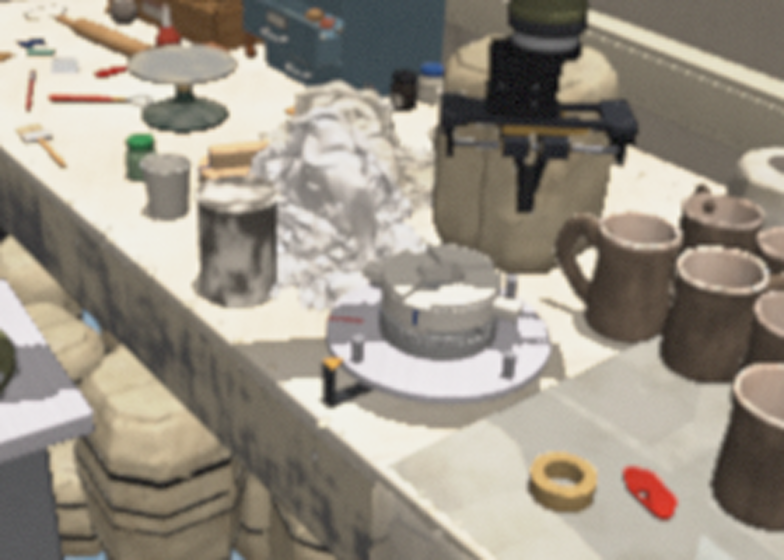

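The picture shows the blue line on the ring side at crop (415,317), the pointer at (330,370), and studs at (357,348), (510,365) and (510,290). The white clay heap is tall and stands right beside the wheel and the lid. Now I'll lower the fingers and push the -y ear clockwise.

```bash
python3 -m jog '[[[0,0.4,3.8,0,0,0,0],[0,0,3.8,0,0,0,0],[0,0,3.8,0,0,0,0],[0,0,0,0,0,0,0]]]'
python3 -m jog '[[[-0.46,-0.01,0,0,0,3,0],[-0.46,-0.01,0,0,0,3,0],[-0.46,-0.01,0,0,0,3,0],[-0.46,-0.01,0,0,0,3,0],[-0.46,-0.01,0,0,0,3,0],[-0.46,-0.01,0,0,0,3,0],[-0.46,-0.01,0,0,0,3,0],[-0.46,-0.01,0,0,0,3,0],[-0.46,-0.01,0,0,0,3,0],[-0.46,-0.01,0,0,0,3,0]]]'
cat >> h.py <<'E'
def pol(c=(.514,-.262)):
    s=st();X=R.from_rotvec(s['tool_rot']).as_matrix();p=np.array(s['position'])[:2]-c
    print('r',round(np.hypot(*p),4),'ang',round(np.degrees(np.arctan2(p[1],p[0])),1),'xang',round(np.degrees(np.arctan2(X[1,0],X[0,0])),1))
E
python3 -c "
from h import *
pol()"
```

```text
time: 3.75
position: [0.5814, -0.3133, 0.1052]
tool_rot: [-2.784, -1.438, 0.009]
ft_force: [0.5, -0.3, -1.0]
grip_width: 0.002
time: 4.75
position: [0.5523, -0.3436, 0.114]
tool_rot: [3.068, 0.668, 0.007]
ft_force: [2.5, 0.8, 0.6]
grip_width: 0.006
t 4.75 p [ 0.5523 -0.3436  0.114 ] R [[0.91, 0.415, 0.005], [0.415, -0.91, -0.001], [0.004, 0.003, -1.0]] F [2.5 0.8 0.6] w 0.006
r 0.0901 ang -64.8 xang 24.5
```

```bash
python3 -m jog '[[[-0.46,-0.03,0.15,0,0,3,0],[-0.46,-0.03,0.15,0,0,3,0],[-0.46,-0.03,0.15,0,0,3,0],[-0.46,-0.03,0.15,0,0,3,0],[-0.46,-0.03,0,0,0,3,0],[-0.46,-0.03,0,0,0,3,0],[-0.46,-0.03,0,0,0,3,0],[-0.46,-0.03,0,0,0,3,0],[-0.46,-0.03,0,0,0,3,0],[-0.46,-0.03,0,0,0,3,0]]]'
python3 -c "
from h import *
pol()
d=img('top','t2.png')"
```

```text
time: 5.75
position: [0.5075, -0.3509, 0.1086]
tool_rot: [3.135, -0.15, 0.01]
ft_force: [1.3, -1.1, -0.2]
grip_width: 0.007
t 5.75 p [ 0.5075 -0.3509  0.1086] R [[0.995, -0.095, 0.006], [-0.095, -0.995, -0.003], [0.006, 0.003, -1.0]] F [ 1.3 -1.1 -0.2] w 0.007
r 0.0891 ang -94.2 xang -5.5
```

```bash
python3 -m jog '[[[-0.46,-0.02,0,0,0,3,0],[-0.46,-0.02,0,0,0,3,0],[-0.46,-0.02,0,0,0,3,0],[-0.46,-0.02,0,0,0,3,0],[-0.46,-0.02,0,0,0,3,0]]]'
python3 -m jog '[[[-0.23,-0.01,0,0,0,1.5,0],[-0.23,-0.01,0,0,0,1.5,0]]]'
python3 -m jog '[[[-0.23,-0.01,0,0,0,1.5,0]]]'
python3 -m jog '[[[-0.23,-0.01,0,0,0,1.5,0]]]'
python3 -c "
from h import *
pol()
d=img('scene','s2.png');cv2.imwrite('pics/s2c.png',cv2.resize(d['frame'][190:280,265:385,::-1],(720,540),interpolation=cv2.INTER_CUBIC))"
```

```text
time: 6.3
position: [0.4844, -0.3451, 0.1076]
tool_rot: [3.09, -0.557, 0.007]
ft_force: [0.6, 0.4, 0.7]
grip_width: 0.007
time: 6.5
position: [0.48, -0.3433, 0.1068]
tool_rot: [3.075, -0.637, 0.007]
ft_force: [2.2, -1.3, 1.1]
grip_width: 0.003
time: 6.6
position: [0.4775, -0.342, 0.106]
tool_rot: [3.067, -0.678, 0.005]
ft_force: [1.9, -1.0, 1.0]
grip_width: 0.01
time: 6.7
position: [0.4758, -0.3412, 0.1058]
tool_rot: [3.057, -0.718, 0.006]
ft_force: [4.6, -3.6, 1.8]
grip_width: 0.005
t 6.7 p [ 0.4758 -0.3412  0.1058] R [[0.895, -0.445, 0.004], [-0.445, -0.895, -0.002], [0.004, 0.0, -1.0]] F [ 4.6 -3.6  1.8] w 0.005
r 0.0879 ang -115.8 xang -26.5
```

View pics/s2c.png

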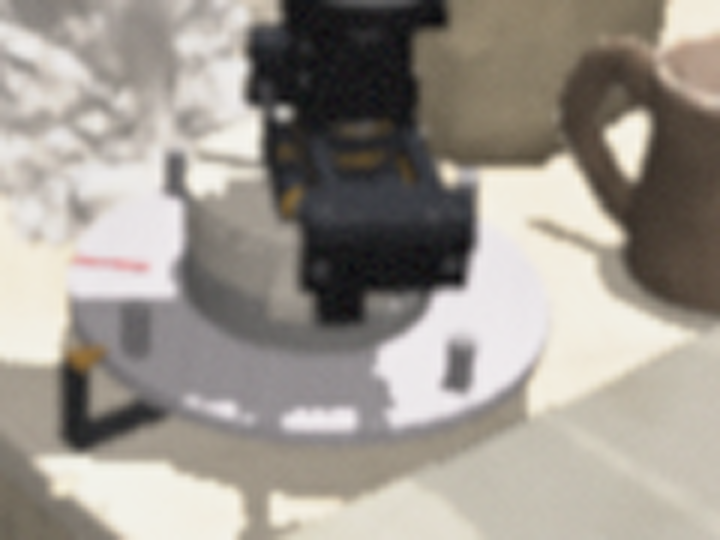

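```bash
python3 -m jog '[[[1,0,0,0,0,0,0],[0,2.4,0,0,0,0,0],[0,0,-5,0,0,0,0],[0,0,-5,0,0,0,0],[0,5,0,0,0,0,0],[0,5,0,0,0,0,0],[0,5,0,0,0,0,0],[0,0,0,0,0,0,0]]]'
python3 - <<'E'
from h import *
pol()
a=img('scene','s3.png')['frame'][190:280,265:385,::-1];b=img('top','t3.png')['frame'][137:237,280:380,::-1]
cv2.imwrite('pics/c3.png',np.hstack([cv2.resize(a,(440,330),interpolation=cv2.INTER_CUBIC),cv2.resize(b,(330,330),interpolation=cv2.INTER_CUBIC)]))
E
```

```text
time: 7.55
position: [0.3979, -0.5081, 0.203]
tool_rot: [3.051, -0.734, -0.01]
ft_force: [-1.1, 0.0, -1.0]
grip_width: 0.004
t 7.55 p [ 0.3979 -0.5081  0.203 ] R [[0.89, -0.455, -0.007], [-0.455, -0.89, -0.002], [-0.005, 0.005, -1.0]] F [-1.1  0.  -1. ] w 0.004
r 0.2721 ang -115.3 xang -27.1
```

View pics/c3.png

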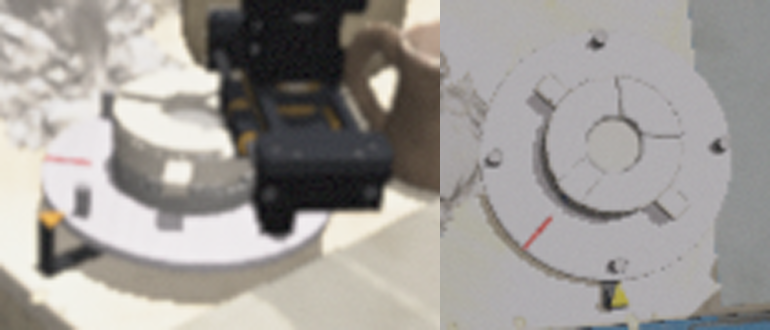

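```bash
python3 - <<'E'
from h import *
ds,dt=img('scene'),img('top')
tp=lambda x,y:[280+(x-440)/3.3,137+y/3.3]
w=fit(dt,studs()+[[-.0975,0,.045]],[tp(598,39),tp(493,156),tp(619,265),tp(718,145),tp(538,233)],[.515,-.26,-.7]);print('wheel',w)
for dz in(0,-.008):
    r=fit(dt,[[0,-.0785,.105+dz],[0,.0785,.105+dz]],[tp(668,205),tp(548,92)],[.515,-.26,-.7]);print(dz,'ring',r[0])
    for c in(w[0][:2],):
        a=r[0][2];U=np.array([np.cos(a),np.sin(a)]);V=np.array([-U[1],U[0]])
        q=[]
        for sx in(-.011,.011):
            for z in(.087,.105):
                p=c+sx*U-.092*V;u=proj(ds,[*p,z+dz]);q.append(np.round((u-[265,190])*3.667))
        print('outer face corners in c3 left panel',np.array(q).tolist())
        p=c-.065*U; print('front top edge',(proj(ds,[*p,.118+dz])-[265,190])*3.667)
E
python3 -c "
import cv2
a=cv2.imread('pics/s3.png')[215:250,280:335];cv2.imwrite('pics/c3b.png',cv2.resize(a,None,fx=14,fy=14,interpolation=cv2.INTER_NEAREST))"
```

```text
wheel (array([ 0.51324793, -0.26130854, -0.70849698]), [[-0.0, -0.3], [-0.4, 0.9], [-0.6, 0.6], [1.3, -0.3], [0.2, -0.8]])
0 ring [ 0.5111798  -0.25718155 -0.7556576 ]
outer face corners in c3 left panel [[157.0, 190.0], [158.0, 170.0], [185.0, 193.0], [186.0, 174.0]]
front top edge [111.31774552  90.48450826]
-0.008 ring [ 0.51254329 -0.25840785 -0.75562076]
outer face corners in c3 left panel [[156.0, 198.0], [158.0, 179.0], [184.0, 202.0], [186.0, 183.0]]
front top edge [110.91913132  98.77482004]
```

View pics/c3b.png

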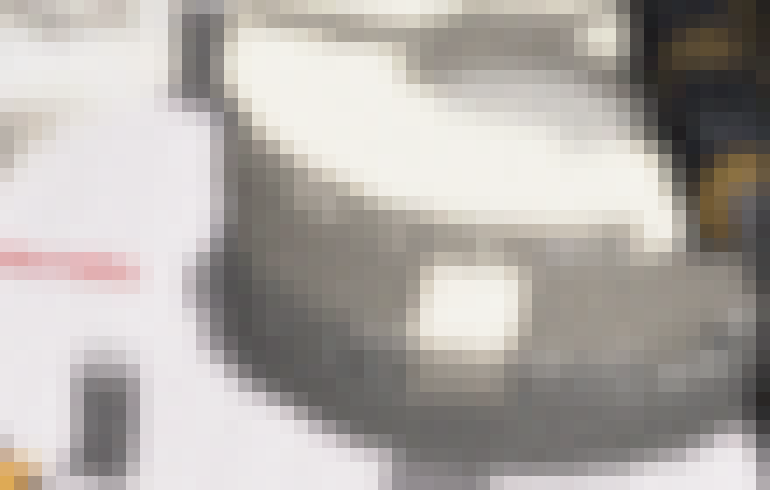

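```bash
python3 -m jog '[[[0.2,-4,0,0,0,0,0],[0.2,-4,0,0,0,0,0],[0.2,-4,0,0,0,0,0],[0.1,-4.1,0,0,0,0,0],[0,0,0,0,0,-8,0],[0,0,4,0,0,0,0],[0,0,4,0,0,0,0],[0,0,2,0,0,0,0],[0,0,0,0,0,0,0]]]'
python3 - <<'E'
from h import *
pol()
t=cv2.imread('pics/t3.png');s=cv2.imread('pics/s1.png')
cv2.imwrite('pics/ptr.png',np.hstack([cv2.resize(t[210:240,318:348],(400,400),interpolation=cv2.INTER_NEAREST),cv2.resize(s[240:270,265:295],(400,400),interpolation=cv2.INTER_NEAREST)]))
E
```

```text
time: 8.65
position: [0.4823, -0.3557, 0.1007]
tool_rot: [-3.098, 0.495, 0.011]
ft_force: [-0.9, 0.8, 0.3]
grip_width: 0.004
t 8.65 p [ 0.4823 -0.3557  0.1007] R [[0.95, -0.312, -0.006], [-0.312, -0.95, 0.005], [-0.008, -0.003, -1.0]] F [-0.9  0.8  0.3] w 0.004
r 0.0989 ang -108.7 xang -18.2
```

View pics/ptr.png

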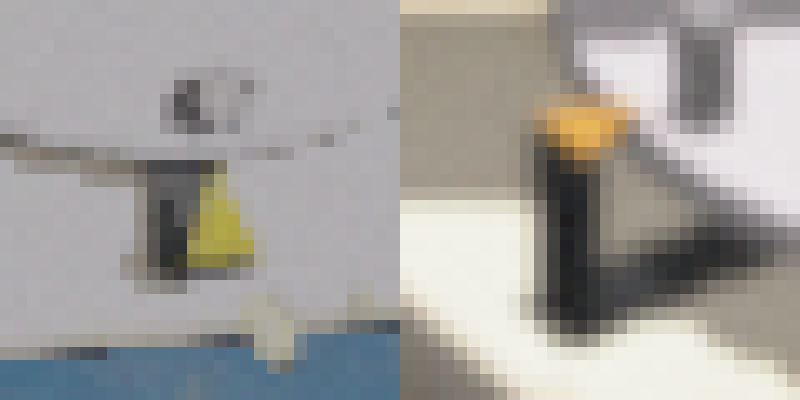

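```bash
python3 - <<'E'
from h import *
dt=img('top');ds=img('scene');c=np.array([.5133,-.2611])
for n,d,col,row in(('apex',dt,318+216/13.33,210+155/13.33),('base',dt,318+222/13.33,210+265/13.33),('mid',dt,318+220/13.33,210+222/13.33),('scene tipR',ds,265+235/13.33,240+115/13.33),('scene mid',ds,265+183/13.33,240+118/13.33)):
    p=onz(d,[row/420,col/560],.054)[:2]-c;print(n,np.round(p,4),np.hypot(*p).round(4),np.degrees(np.arctan2(-p[1],-p[0])).round(2))
for y in(0,3,6,9):
    a=np.radians(180+y);print(y,[np.round(proj(d,[c[0]+r*np.cos(a),c[1]+r*np.sin(a),.054]),1).tolist() for d in(dt,ds) for r in(.128,.152)])
E
python3 -m jog '[[[0,1.3,0,0,0,0,0],[0,0,2,0,0,0,0],[0,0,0,0,0,0,0]]]'
```

```text
apex [-0.1219 -0.014 ] 0.1227 6.57
base [-0.1483 -0.0153] 0.1491 5.9
mid [-0.138  -0.0149] 0.1388 6.16
scene tipR [-0.1269 -0.0138] 0.1276 6.2
scene mid [-0.1375 -0.0092] 0.1378 3.82
0 [[329.8, 223.5], [329.9, 231.0], [279.9, 246.4], [272.9, 248.7]]
3 [[331.9, 223.4], [332.4, 230.9], [281.1, 247.5], [274.3, 250.0]]
6 [[334.0, 223.3], [334.8, 230.8], [282.4, 248.6], [275.9, 251.3]]
9 [[336.1, 223.0], [337.3, 230.5], [283.9, 249.6], [277.6, 252.6]]
time: 9.05
position: [0.4785, -0.3728, 0.0842]
tool_rot: [3.101, -0.503, -0.002]
ft_force: [-0.1, -0.4, -1.2]
grip_width: 0.006
```

```bash
python3 -m jog '[[[0.6,-0.1,0.1,0,0,-3,0],[0.6,-0.1,0.1,0,0,-3,0],[0.6,-0.1,0.1,0,0,-3,0],[0.6,-0.03,0,0,0,-3,0],[0.6,-0.03,0,0,0,-3,0],[0.6,-0.03,0,0,0,-3,0],[0.6,-0.03,0,0,0,-3,0],[0.6,-0.03,0,0,0,-3,0],[0.6,-0.03,0,0,0,-3,0],[0.6,-0.03,0,0,0,-3,0]]]'
python3 -c "
from h import *
pol()"
```

```text
time: 10.05
position: [0.5382, -0.3741, 0.0833]
tool_rot: [3.123, 0.319, -0.003]
ft_force: [-4.4, -0.7, 1.2]
grip_width: 0.008
t 10.05 p [ 0.5382 -0.3741  0.0833] R [[0.979, 0.202, -0.002], [0.202, -0.979, -0.002], [-0.002, 0.002, -1.0]] F [-4.4 -0.7  1.2] w 0.008
r 0.1147 ang -77.8 xang 11.7
```

```bash
python3 -m jog '[[[0.6,-0.03,0.03,0,0,-3,0],[0.6,-0.03,0.03,0,0,-3,0],[0.6,-0.03,0.03,0,0,-3,0],[0.6,-0.03,0.03,0,0,-3,0],[0.6,-0.03,0.03,0,0,-3,0],[0.6,-0.03,0,0,0,-3,0],[0.6,-0.03,0,0,0,-3,0],[0.6,-0.03,0,0,0,-3,0]]]'
python3 -c "
from h import *
pol()"
python3 -m jog '[[[-0.5,1,0,0,0,0,0],[-0.5,2,0,0,0,0,0],[0,0,-4,0,0,0,0],[0,5,0,0,0,0,0],[0,5,0,0,0,0,0],[0,0,0,0,0,0,0]]]'
python3 - <<'E'
from h import *
pol()
b=img('top','t4.png')['frame'][137:237,280:380,::-1]
cv2.imwrite('pics/c4.png',cv2.resize(b,(600,600),interpolation=cv2.INTER_CUBIC))
E
```

```text
time: 10.85
position: [0.5819, -0.355, 0.0822]
tool_rot: [2.987, 0.96, -0.003]
ft_force: [-1.9, -3.1, 0.8]
grip_width: 0.004
t 10.85 p [ 0.5819 -0.355   0.0822] R [[0.813, 0.583, -0.001], [0.583, -0.813, -0.004], [-0.003, 0.003, -1.0]] F [-1.9 -3.1  0.8] w 0.004
r 0.1151 ang -53.9 xang 35.6
time: 11.45
position: [0.6507, -0.4708, 0.1167]
tool_rot: [2.992, 0.95, -0.002]
ft_force: [-1.3, 0.1, -1.1]
grip_width: 0.007
t 11.45 p [ 0.6507 -0.4708  0.1167] R [[0.817, 0.577, -0.0], [0.577, -0.817, -0.003], [-0.002, 0.002, -1.0]] F [-1.3  0.1 -1.1] w 0.007
r 0.2495 ang -56.8 xang 35.2
```

View pics/c4.png

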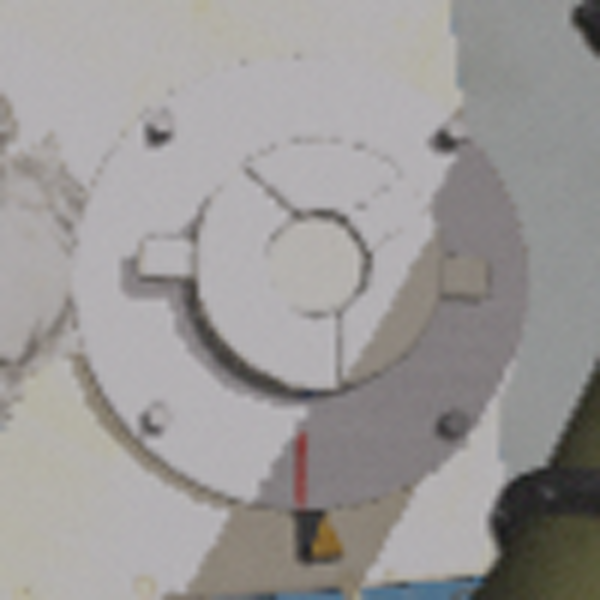

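The ring sits seated with its blue line near (308,392). The red mark is at (302,467) and the pointer apex at (321,512), so the wheel is a few degrees short.

```bash
python3 - <<'E'
from h import *
d=img('top');tp=lambda x,y:[280+x/6,137+y/6]
w=fit(d,studs()+[[-.0975,0,.045],[-.119,0,.045],[-.078,0,.045]],[tp(447,133),tp(159,127),tp(156,416),tp(455,421),tp(302,467),tp(301,503),tp(303,435)],[.513,-.261,0]);print('wheel',w,np.degrees(w[0][2]))
r=fit(d,[[0,-.0785,.097],[0,.0785,.097]],[tp(466,277),tp(166,257)],[.513,-.26,0]);print('ring',r[0],np.degrees(r[0][2]))
c=w[0][:2]
for n,x,y in(('apex',322,510),('base',328,553),('red',302,467),('redo',301,503)):
    q=tp(x,y);p=onz(d,[q[1]/420,q[0]/560],.054 if n in('apex','base') else .045)[:2]-c;print(n,np.degrees(np.arctan2(-p[1],-p[0])).round(2))
E
```

```text
wheel (array([ 0.47374378, -0.31450393, -0.99579234]), [[-0.1, 2.4], [6.5, 29.5], [34.4, 23.5], [26.1, -4.1], [-9.7, -2.2], [-15.1, -4.7], [-4.8, -0.1]]) -57.054698477093744
ring [ 0.51399574 -0.26421579 -0.05487715] -3.1442292788734645
apex -26.18
base -19.64
red -40.04
redo -32.72
```

```bash
cat > w.py <<'E'
from h import *
def wheel(d,tp,S,red,ptr):
    w=fit(d,studs()+[[r,0,.045] for r in(-.119,-.0975,-.078)],[tp(*q) for q in S+red],[.513,-.261,0]);print('wheel',w,np.degrees(w[0][2]))
    for n,z,L in(('ptr',.054,ptr),('red',.045,red)):
        for x,y in L:
            q=tp(x,y);p=onz(d,[q[1]/420,q[0]/560],z)[:2]-w[0][:2];print(n,np.degrees(np.arctan2(-p[1],-p[0])).round(2))
E
python3 - <<'E'
from w import *
d=img('top')
wheel(d,lambda x,y:[280+x/6,137+y/6],[(159,127),(156,416),(455,421),(447,133)],[(301,503),(302,467),(303,435)],[(322,510),(328,553)])
E
```

```text
wheel (array([ 0.51303547, -0.2624281 ,  0.00548866]), [[-0.4, 0.1], [0.3, 1.3], [0.4, 0.7], [0.9, -0.5], [-0.1, 0.1], [-0.4, -0.5], [-0.6, -1.2]]) 0.314476956047492
ptr 5.1
ptr 5.51
red 0.53
red 1.0
red 1.65
```

```bash
python3 -m jog '[[[-0.1,-4.5,0,0,0,0,0],[-0.1,-4.5,0,0,0,0,0],[0,-4.5,0,0,0,0,0],[0,0,3.4,0,0,0,0],[0,0,0,0,0,0,0]]]'
python3 -c "
from h import *
pol()"
python3 -m jog '[[[0.4,0,0,0,0,-1.2,0],[0.4,0,0,0,0,-1.2,0],[0.4,0,0,0,0,-1.2,0],[0.4,0,0,0,0,-1.2,0],[0.3,0,0,0,0,-1,0],[0,0,0,0,0,0,0]]]'
python3 -c "
from h import *
pol()"
```

```text
time: 12.1
position: [0.5671, -0.3513, 0.0845]
tool_rot: [-2.986, -0.964, 0.006]
ft_force: [-1.4, -0.6, -1.0]
grip_width: 0.008
t 12.1 p [ 0.5671 -0.3513  0.0845] R [[0.811, 0.585, -0.005], [0.585, -0.811, 0.002], [-0.002, -0.004, -1.0]] F [-1.4 -0.6 -1. ] w 0.008
r 0.1039 ang -59.3 xang 35.8
time: 12.7
position: [0.5858, -0.3434, 0.0864]
tool_rot: [2.937, 1.112, 0.001]
ft_force: [-0.9, -2.2, 1.1]
grip_width: 0.007
t 12.7 p [ 0.5858 -0.3434  0.0864] R [[0.749, 0.662, 0.001], [0.662, -0.749, -0.001], [0.0, 0.001, -1.0]] F [-0.9 -2.2  1.1] w 0.007
r 0.1086 ang -48.6 xang 41.5
```

```bash
python3 -m jog '[[[-0.5,1,0,0,0,0,0],[-0.5,2,0,0,0,0,0],[0,0,-4,0,0,0,0],[0,5,0,0,0,0,0],[0,5,0,0,0,0,0],[0,5,0,0,0,0,0],[0,0,0,0,0,0,0]]]'
cat >> w.py <<'E'
def auto(d,f):
    h=cv2.cvtColor(f,cv2.COLOR_BGR2HSV).astype(int);H,S,V=h[...,0],h[...,1],h[...,2]
    roi=np.zeros(H.shape,bool);roi[137:237,290:372]=1
    for n,m,z in(('red',((H<8)|(H>170))&(S>70)&(V>60),.045),('yel',(H>12)&(H<32)&(S>110)&(V>70),.054)):
        ys,xs=np.nonzero(m&roi);W=S[ys,xs].astype(float)
        if not len(ys):print(n,0);continue
        a=onz(d,[(W@ys/W.sum()+.5)/420,(W@xs/W.sum()+.5)/560],z)[:2]-[.5132,-.2617]
        print(n,len(ys),'r',np.hypot(*a).round(3),'ang',np.degrees(np.arctan2(-a[1],-a[0])).round(2))
E
python3 - <<'E'
from w import *
d=img('top','t5.png')
for n in('t0','t3','t4','t5'):
    print(n);auto(d,cv2.imread(('pics/'+n+'.png').replace('t0','top0')))
pol()
E
```

```text
time: 13.4
position: [0.6983, -0.4893, 0.1174]
tool_rot: [-2.938, -1.105, 0.003]
ft_force: [-0.8, 0.5, -1.9]
grip_width: 0.007
t0
red 17 r 0.1 ang -39.48
yel 16 r 0.142 ang 5.44
t3
red 15 r 0.1 ang -40.21
yel 15 r 0.142 ang 5.56
t4
red 23 r 0.1 ang 0.94
yel 21 r 0.141 ang 5.58
t5
red 22 r 0.103 ang 6.2
yel 21 r 0.141 ang 5.6
t 13.45 p [ 0.6969 -0.4861  0.1189] R [[0.751, 0.66, -0.004], [0.66, -0.751, 0.004], [-0.0, -0.006, -1.0]] F [-1.3  0.8 -0.8] w 0.008
r 0.2893 ang -50.8 xang 41.3
```

```bash
python3 - <<'E'
from h import *
ds,dt=img('scene','s5.png'),img('top')
# ring fit & lid IoU fit
m=finder.trace('cap_center','top')[0]['region']
a=np.linspace(0,2*np.pi,60)
def iou(p):
    P=[proj(dt,[p[0]+.065*np.cos(t),p[1]+.065*np.sin(t),z]) for z in(.008,.028) for t in a]
    k=np.zeros((1680,2240),np.uint8);cv2.fillConvexPoly(k,cv2.convexHull((np.array(P)*4).astype(np.int32)),1)
    M=np.kron(m,np.ones((4,4),bool));return -(M&(k>0)).sum()/(M|(k>0)).sum()
from scipy.optimize import minimize
r=minimize(iou,[.54,.268],method='Nelder-Mead',options=dict(initial_simplex=[[.54,.268],[.545,.268],[.54,.273]],maxiter=40));print('lid',r.x,r.fun)
for c,d in(('scene',ds),('top',dt)):
    f=cv2.resize(d['frame'][:,:,::-1],None,fx=4,fy=4,interpolation=cv2.INTER_CUBIC)
    y=np.radians(-14);U=np.array([np.cos(y),np.sin(y)]);V=np.array([-U[1],U[0]]);o=np.array([.542,.268])
    for z,col in((.108,(0,0,255)),(.16,(255,0,0))):
        P=[proj(d,[*(o+su*.0375*U+sv*.095*V),z])*4+2 for su,sv in((1,1),(1,-1),(-1,-1),(-1,1))]
        cv2.polylines(f,[np.array(P).astype(np.int32)],True,col,1)
    q=(proj(d,[*o,.1])*4).astype(int);g=f[max(q[1]-180,0):q[1]+180,q[0]-160:q[0]+240]
    cv2.imwrite('pics/ov_%s.png'%c,g)
a,b=cv2.imread('pics/ov_scene.png'),cv2.imread('pics/ov_top.png');print(a.shape,b.shape)
cv2.imwrite('pics/ov.png',np.hstack([a,b]))
E
```

```text
lid [0.54250835 0.26989672] -0.9708025697574072
(360, 400, 3) (360, 400, 3)
```

View pics/ov.png

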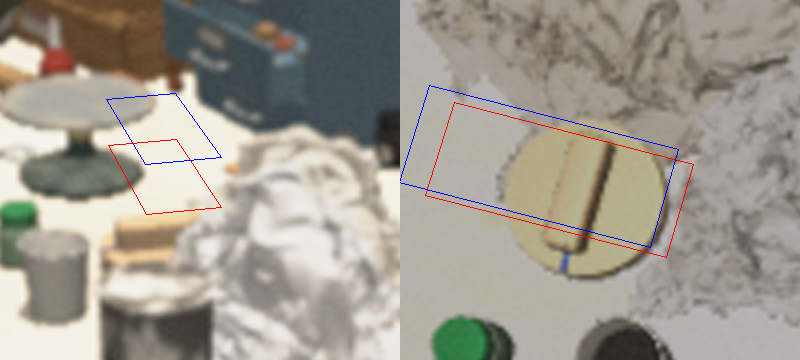

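```bash
python3 - <<'E'
from h import *
d=img('scene');K=np.array(d['intrinsics']);T=np.array(d['pose'])
for n,x,y,X in(('heap',335,88,(.48,.52,.58)),('block',530,35,(.66,.7,.78))):
    v=T[:3,:3]@np.linalg.solve(K,[160+x/2.8,120+y/2.8,1]);o=T[:3,3]
    for q in X: print(n,np.round(o+v*(q-o[0])/v[0],3))
t=img('top','t6.png');c=t['frame']
tp=lambda x,y:[280+x/6,137+y/6]
# ring ears by bright/edges: finder
for k in('collar','ear','collar_front','base','cap_center','cap_front'):
    for r in finder.spot_point(k,'top')[:1]: print(k,round(r['conf'],2),np.round(onz(t,r['point'],dict(collar=.067,ear=.088,collar_front=.067,base=.075,cap_center=.029,cap_front=0)[k]),4)[:2])
cv2.imwrite('pics/c6.png',cv2.resize(c[150:215,300:365,::-1],(780,780),interpolation=cv2.INTER_CUBIC)[90:690])
E
python3 -m jog '[[[0,0,-5,0,0,0,8.7],[0,0,-5,0,0,0,8.7],[0,0,-5,0,0,0,8.7],[0,0,-5,0,0,0,8.7],[0,0,-5,0,0,0,8.7],[0,0,-5,0,0,0,8.7],[0,0,0,0,0,7.9,5.5],[0,0,0,0,0,7.9,5.5],[0,0,0,0,0,7.9,5.5],[0,0,0,0,0,7.9,5.5],[0,0,0,0,0,7.9,5.5],[0,0,0,0,0,7.9,5.5]]]'
python3 -m jog '[[[0,0,0,0,0,7.9,5.5],[0,0,0,0,0,0,5.5]]]'
python3 -c "
from h import *
pol()"
```

```text
heap [ 0.48  -0.094  0.279]
heap [ 0.52  -0.029  0.251]
heap [0.58  0.069 0.208]
block [ 0.66  -0.201  0.344]
block [ 0.7   -0.157  0.325]
block [ 0.78  -0.067  0.287]
collar 0.85 [ 0.5262 -0.2609]
ear 0.63 [ 0.52   -0.3362]
collar_front 0.85 [ 0.4568 -0.2606]
base 0.69 [0.481  0.2646]
cap_center 0.63 [0.5396 0.2648]
cap_front 0.65 [0.4881 0.2774]
time: 15.2
position: [0.6921, -0.4953, 0.3849]
tool_rot: [-3.125, 0.214, -0.022]
ft_force: [0.3, 0.3, -0.4]
grip_width: 0.632
time: 15.4
position: [0.6921, -0.4954, 0.3849]
tool_rot: [-3.103, 0.42, -0.02]
ft_force: [0.8, 0.7, 0.5]
grip_width: 0.631
t 15.4 p [ 0.6921 -0.4954  0.3849] R [[0.964, -0.266, 0.014], [-0.266, -0.964, 0.008], [0.012, -0.012, -1.0]] F [0.8 0.7 0.5] w 0.631
r 0.2936 ang -52.7 xang -15.4
```

View pics/c6.png

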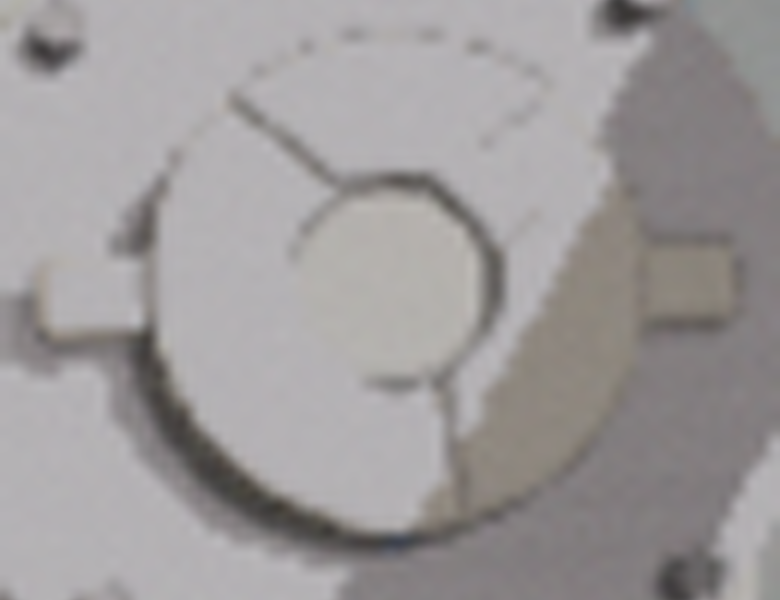

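The crop shows the ring circle spanning about (155..640, 33..540) and its ears at (95,297) and (690,282). The blue line is at (398,541). Now I'll fit the ring and move over to the lid.

```bash
python3 - <<'E'
from h import *
d=img('top');tp=lambda x,y:[300+x/12-.5+.04,150+(y+90)/12-.5+.04]
tp=lambda x,y:[300+x/12,150+(y+90)/12]
e=fit(d,[[0,-.0785,.097],[0,.0785,.097]],[tp(688,282),tp(93,295)],[.513,-.261,.1]);print('ears',e[0],np.degrees(e[0][2]))
print('circle',fit(d,[[0,.065,.11],[0,-.065,.11],[.065,0,.11],[-.065,0,.11]],[tp(157,285),tp(640,270),tp(400,33),tp(400,536)],[.513,-.261,.0]))
q=tp(398,541);p=onz(d,[q[1]/420,q[0]/560],.105)[:2]-e[0][:2];print('blue',np.degrees(np.arctan2(-p[1],-p[0])))
s=st();X=R.from_rotvec(s['tool_rot']).as_matrix();print('to (.55,-.4,.43):',X.T@(np.array([.55,-.4,.43])-s['position'])*100,'then',X.T@(np.array([.542,.2685,.43])-np.array([.55,-.4,.43]))*100)
E
```

```text
ears [ 0.51387364 -0.26387272  0.03451337] 1.9774704245576167
circle (array([ 0.51368404, -0.26402872,  0.01769133]), [[-0.8, -0.2], [0.9, 0.8], [-0.5, -0.0], [0.5, -0.4]])
blue 0.15311013882324095
t 15.45 p [ 0.6921 -0.4954  0.3849] R [[0.965, -0.263, 0.014], [-0.263, -0.965, 0.008], [0.012, -0.012, -1.0]] F [-0.3  0.4  0.4] w 0.63
to (.55,-.4,.43): [-16.16653148  -5.51814706  -4.63378947] then [-18.34461338 -64.28641763   0.54237271]
```

```bash
python3 -m jog '[[[-4,-1.4,-0.8,0,0,0,5.5],[-4,-1.4,-1.2,0,0,0,5.5],[-4,-1.4,-1.2,0,0,0,5.5],[-4,-1.4,-1.4,0,0,0,5.5],[0,0,0,0,0,0,5.5]]]'
python3 -m jog '[[[-1.3,-4.6,0,0,0,0,5.5],[-1.3,-4.6,0,0,0,0,5.5],[-1.3,-4.6,0,0,0,0,5.5],[-1.3,-4.6,0,0,0,0,5.5],[-1.3,-4.6,0,0,0,0,5.5],[-1.3,-4.6,0,0,0,0,5.5],[-1.3,-4.6,0,0,0,0,5.5],[-1.3,-4.6,0,0,0,0,5.5],[-1.3,-4.6,0,0,0,0,5.5],[-1.3,-4.6,0,0,0,0,5.5],[-1.3,-4.6,0,0,0,0,5.5],[-1.3,-4.6,0,0,0,0,5.5]]]'
python3 -m jog '[[[-1.3,-4.6,0,0,0,0,5.5],[-1.3,-4.6,0,0,0,0,5.5],[0,0,0,0,0,0,5.5],[0,0,0,0,0,0,5.5]]]'
cat >> h.py <<'E'
def to(x,y,z,xa):
    s=st();X=R.from_rotvec(s['tool_rot']).as_matrix();a=np.radians(xa)
    G=np.array([[np.cos(a),np.sin(a),0],[np.sin(a),-np.cos(a),0],[0,0,-1]])
    print('shift cm',np.round(X.T@(np.array([x,y,z])-s['position'])*100,2),'turn deg',np.round(np.degrees(R.from_matrix(X.T@G).as_rotvec()),2))
E
python3 -c "
from h import *
to(.542,.2685,.2,-14)"
```

```text
time: 15.95
position: [0.5655, -0.4087, 0.4336]
tool_rot: [-3.105, 0.416, -0.025]
ft_force: [-0.2, -1.4, 1.6]
grip_width: 0.631
time: 17.15
position: [0.5665, 0.1645, 0.4334]
tool_rot: [-3.103, 0.416, -0.022]
ft_force: [0.9, 0.3, -1.0]
grip_width: 0.634
time: 17.55
position: [0.5657, 0.2596, 0.4332]
tool_rot: [-3.104, 0.412, -0.019]
ft_force: [0.6, -0.8, 0.5]
grip_width: 0.631
t 17.55 p [0.5657 0.2596 0.4332] R [[0.965, -0.261, 0.013], [-0.261, -0.965, 0.008], [0.011, -0.012, -1.0]] F [ 0.6 -0.8  0.5] w 0.631
shift cm [-2.77  0.03 23.3 ] turn deg [-0.66 -0.62 -1.14]
```

```bash
python3 -m jog '[[[-2.7,0,3.3,-0.6,-0.6,-1.1,5.5],[0,0,5,0,0,0,5.5],[0,0,5,0,0,0,5.5],[0,0,5,0,0,0,5.5],[0,0,5,0,0,0,5.5],[0,0,0,0,0,0,5.5],[0,0,0,0,0,0,5.5]]]'
python3 -c "
from h import *
to(.542,.2685,.056,-14)
t=img('top','t7.png')"
```

```text
time: 18.25
position: [0.5413, 0.2642, 0.2014]
tool_rot: [-3.116, 0.394, -0.002]
ft_force: [0.8, 0.5, 1.3]
grip_width: 0.634
t 18.25 p [0.5413 0.2642 0.2014] R [[0.968, -0.249, 0.001], [-0.249, -0.968, 0.0], [0.001, -0.001, -1.0]] F [0.8 0.5 1.3] w 0.634
shift cm [-0.06 -0.42 14.54] turn deg [-0.04 -0.07 -0.43]
```

```bash
python3 -m jog '[[[-0.1,-0.4,4,0,0,0,5.5],[0,0,4,0,0,0,5.5],[0,0,2.5,0,0,0,5.5],[0,0,1.5,0,0,0,5.5],[0,0,0,0,0,0,5.5]]]'
python3 -m jog '[[[0,0,1.3,0,0,0,5.5],[0,0,1.2,0,0,0,5.5],[0,0,0,0,0,0,5.5]]]'
python3 -m jog '[[[0,0,0,0,0,0,2.5],[0,0,0,0,0,0,2],[0,0,0,0,0,0,2],[0,0,0,0,0,0,2],[0,0,0,0,0,0,2]]]' 30
python3 -c "
from h import *
to(.542,.2685,.056,-14)"
```

```text
time: 18.8
position: [0.5414, 0.2699, 0.0812]
tool_rot: [-3.116, 0.392, -0.003]
ft_force: [-0.1, -0.5, -0.3]
grip_width: 0.631
time: 19.1
position: [0.54, 0.2694, 0.0544]
tool_rot: [3.117, -0.392, -0.001]
ft_force: [-0.4, -0.1, 0.4]
grip_width: 0.629
time: 19.6
position: [0.541, 0.2706, 0.0561]
tool_rot: [-3.115, 0.391, -0.004]
ft_force: [1.4, 2.4, 0.8]
grip_width: 0.343
t 19.6 p [0.541  0.2706 0.0561] R [[0.969, -0.247, 0.003], [-0.247, -0.969, 0.002], [0.002, -0.003, -1.0]] F [1.4 2.4 0.8] w 0.343
shift cm [0.15 0.18 0.01] turn deg [-0.15 -0.11 -0.32]
```

```bash
python3 -m jog '[[[0,0,-2,0,0,0,2],[0,0,-4,0,0,0,2],[0,0,-5,0,0,0,2],[0,0,-5,0,0,0,2],[0,0,-5,0,0,0,2],[0,0,-5,0,0,0,2],[0,0,-5,0,0,0,2],[0,0,-5,0,0,0,2],[0,0,0,0,0,-8.5,2],[0,0,0,0,0,-8.5,2],[0,0,0,0,0,0,2]]]'
python3 -c "
from h import *
to(.5137,-.263,.43,3)"
```

```text
time: 20.7
position: [0.5398, 0.2693, 0.4146]
tool_rot: [3.141, 0.074, -0.001]
ft_force: [0.1, -0.6, -5.2]
grip_width: 0.342
t 20.7 p [0.5398 0.2693 0.4146] R [[0.999, 0.047, -0.0], [0.047, -0.999, -0.0], [-0.0, 0.0, -1.0]] F [ 0.1 -0.6 -5.2] w 0.342
shift cm [-5.1  53.05 -1.53] turn deg [ 0.    0.03 -0.31]
```

```bash
python3 -m jog '[[[-0.42,4.4,-0.1,0,0,0,2],[-0.42,4.4,-0.1,0,0,0,2],[-0.42,4.4,-0.1,0,0,0,2],[-0.42,4.4,0,0,0,0,2],[-0.42,4.4,0,0,0,0,2],[-0.42,4.4,0,0,0,0,2],[-0.42,4.4,0,0,0,0,2],[-0.42,4.4,0,0,0,0,2],[-0.42,4.4,0,0,0,0,2],[-0.42,4.4,0,0,0,0,2],[-0.42,4.4,0,0,0,0,2],[-0.42,4.4,0,0,0,0,2]]]'
python3 -m jog '[[[0,0,5,0,0,0,2],[0,0,5,0,0,0,2],[0,0,5,0,0,0,2],[0,0,3,0,0,0,2],[0,0,0,0,0,0,2],[0,0,0,0,0,0,2]]]'
python3 - <<'E'
from h import *
to(.5137,-.263,.18,3)
t=img('top','t8.png');s=img('scene','s8.png')
for k,c,d in(('cap_front','top',t),('cap_center','top',t),('cap_front','scene',s),('cap_center','scene',s)):
  for r in finder.spot_point(k,c)[:1]: print(k,c,round(r['conf'],2),np.round(onz(d,r['point'],{'cap_front':0,'cap_center':.029}[k]+ctrl.get_state()['position'][2]-.056),4)[:2])
a=s['frame'][150:270,260:400,::-1];b=t['frame'][150:225,290:365,::-1]
cv2.imwrite('pics/c8.png',np.hstack([cv2.resize(a,(420,360),interpolation=cv2.INTER_CUBIC),cv2.resize(b,(360,360),interpolation=cv2.INTER_CUBIC)]))
E
```

```text
time: 21.9
position: [0.5134, -0.2618, 0.4169]
tool_rot: [-3.139, -0.066, 0.001]
ft_force: [0.9, 0.0, -3.1]
grip_width: 0.342
time: 22.5
position: [0.5144, -0.2601, 0.2381]
tool_rot: [-3.14, -0.07, -0.001]
ft_force: [0.9, 0.1, -2.7]
grip_width: 0.342
t 22.5 p [ 0.5144 -0.2601  0.2381] R [[0.999, 0.044, 0.0], [0.044, -0.999, 0.001], [0.0, -0.001, -1.0]] F [ 0.9  0.1 -2.7] w 0.342
shift cm [-0.08  0.3   5.81] turn deg [-0.07 -0.02 -0.45]
cap_front top 0.62 [ 0.4608 -0.267 ]
cap_front scene 0.57 [ 0.4598 -0.2589]
cap_center scene 0.56 [ 0.498  -0.2735]
```

View pics/c8.png

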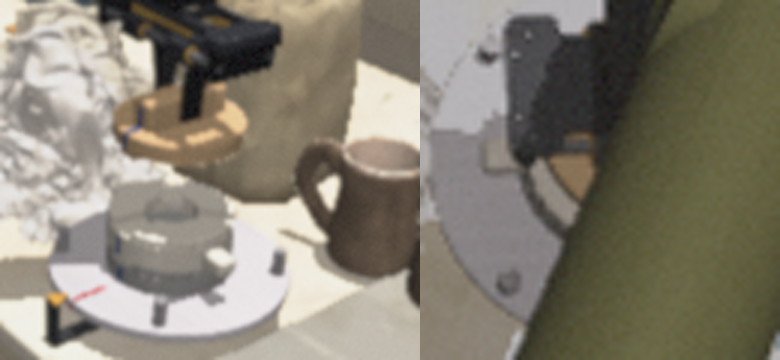

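The scene crop shows the lid held level above the ring, with its blue line in front at (130,125). The ring's blue line is at (118,270), and the red mark at (90,292) is by the pointer at (57,300). I've now viewed 12 pictures, so from here I'll use numbers only.

```bash
python3 -m jog '[[[-0.1,0.25,3,0,0,-0.4,2],[0,0,3,0,0,0,2],[0,0,0.3,0,0,0,2],[0,0,0,0,0,0,2],[0,0,0,0,0,0,2]]]'
python3 -c "
from h import *
to(.513,-.2625,.158,3)"
```

```text
time: 23.3
position: [0.515, -0.263, 0.1771]
tool_rot: [3.14, 0.084, 0.007]
ft_force: [-0.4, -0.1, -2.7]
grip_width: 0.343
t 23.3 p [ 0.515  -0.263   0.1771] R [[0.999, 0.053, 0.004], [0.053, -0.999, -0.0], [0.004, 0.001, -1.0]] F [-0.4 -0.1 -2.7] w 0.343
shift cm [-0.2  -0.06  1.91] turn deg [ 0.04 -0.24  0.07]
```

```bash
python3 -m jog '[[[-0.2,-0.05,0.4,0,0,0,2],[0,0,0.3,0,0,0,2],[0,0,0.2,0,0,0,2],[0,0,0,0,0,0,2],[0,0,0,0,0,0,2]]]'
python3 -m jog '[[[0,0,0.2,0,0,0,2],[0,0,0,0,0,0,2]]]'
python3 -m jog '[[[0,0,0.2,0,0,0,2],[0,0,0,0,0,0,2]]]'
python3 -m jog '[[[0,0,0.2,0,0,0,2],[0,0,0,0,0,0,2]]]'
```

```text
time: 23.8
position: [0.5118, -0.2621, 0.166]
tool_rot: [-3.14, -0.084, -0.002]
ft_force: [-0.1, 1.0, -3.7]
grip_width: 0.342
time: 24.0
position: [0.5116, -0.262, 0.1637]
tool_rot: [-3.139, -0.084, -0.002]
ft_force: [-0.3, 0.6, -3.0]
grip_width: 0.343
time: 24.2
position: [0.5116, -0.262, 0.1617]
tool_rot: [-3.139, -0.084, -0.001]
ft_force: [-0.0, 0.5, -4.9]
grip_width: 0.345
time: 24.4
position: [0.5116, -0.262, 0.1597]
tool_rot: [-3.139, -0.084, -0.001]
ft_force: [-0.4, -0.6, -4.7]
grip_width: 0.343
```

```bash
python3 -m jog '[[[0,0,0.15,0,0,0,2],[0,0,0,0,0,0,2]]]'
python3 -m jog '[[[0,0,0.1,0,0,0,2],[0,0,0,0,0,0,2]]]'
python3 -m jog '[[[0,0,0.1,0,0,0,2],[0,0,0,0,0,0,2]]]'
python3 -m jog '[[[0,0,0.1,0,0,0,2],[0,0,0,0,0,0,2]]]'
```

```text
time: 24.6
position: [0.5116, -0.2621, 0.1583]
tool_rot: [-3.139, -0.084, -0.002]
ft_force: [-0.5, -0.6, -3.6]
grip_width: 0.339
time: 24.8
position: [0.5118, -0.2622, 0.158]
tool_rot: [-3.14, -0.084, -0.003]
ft_force: [-0.8, -0.3, 0.0]
grip_width: 0.342
time: 25.0
position: [0.5118, -0.2622, 0.158]
tool_rot: [-3.14, -0.084, -0.003]
ft_force: [-3.4, 0.9, 5.1]
grip_width: 0.343
time: 25.2
position: [0.5118, -0.2622, 0.158]
tool_rot: [-3.14, -0.084, -0.003]
ft_force: [-5.9, 3.1, 10.5]
grip_width: 0.343
```

Contact came at TCP z = 0.158, which is the height expected only if both the ring and the lid are seated. I'll relieve the load, release and retreat.

```bash
python3 -m jog '[[[0,0,-0.25,0,0,0,2],[0,0,0,0,0,0,2],[0,0,0,0,0,0,4],[0,0,0,0,0,0,5.5],[0,0,0,0,0,0,5.5],[0,0,0,0,0,0,5.5],[0,0,0,0,0,0,5.5]]]'
python3 -m jog '[[[0,0,-1,0,0,0,5.5],[0,0,-2,0,0,0,5.5],[0,0,-4,0,0,0,5.5],[0,0,-5,0,0,0,5.5],[0,0,-5,0,0,0,5.5],[0,4,-2,0,0,0,5.5],[0,5,0,0,0,0,5.5],[0,5,0,0,0,0,5.5],[0,5,0,0,0,0,5.5],[0,5,0,0,0,0,5.5],[0,0,0,0,0,0,5.5]]]'
python3 - <<'E'
from w import *
st()
t=img('top','t9.png');auto(t,cv2.imread('pics/t9.png'));s=img('scene','s9.png')
for n,d in(('top',t),('scene',s)):
  for k,z in(('cap_center',.131),('cap_front',.102),('collar',.067),('collar_front',.067),('ear',.088),('beaker',0),('glaze_jar',0),('tin',0),('tape',0),('rib',0)):
    for r in finder.spot_point(k,n)[:1]: print(n,k,round(r['conf'],2),np.round(onz(d,r['point'],z),3)[:2])
  # blue pixels
  h=cv2.cvtColor(d['frame'],cv2.COLOR_RGB2HSV).astype(int);m=(h[...,0]>105)&(h[...,0]<130)&(h[...,1]>110);m2=np.zeros_like(m)
  c=proj(d,[.46,-.265,.12]).astype(int);m2[c[1]-20:c[1]+20,c[0]-20:c[0]+20]=1;ys,xs=np.nonzero(m&m2);print('blue px',sorted(zip(ys.tolist(),xs.tolist())))
  for a in(0,3,6):
    q=np.radians(180+a);print(a,'expected lid top r.057/.065 z.130, lid side .115, ring side .085:',[np.round(proj(d,[.5135+r*np.cos(q),-.262+r*np.sin(q),z])[::-1],1).tolist() for r,z in((.052,.13),(.065,.13),(.065,.112),(.065,.109),(.065,.077))])
E
```

```text
time: 25.9
position: [0.5118, -0.2622, 0.158]
tool_rot: [-3.14, -0.084, -0.002]
ft_force: [-0.4, 0.9, 0.1]
grip_width: 0.616
time: 27.0
position: [0.5205, -0.5097, 0.3438]
tool_rot: [3.14, 0.069, -0.009]
ft_force: [-0.9, 0.4, -0.4]
grip_width: 0.632
t 27.0 p [ 0.5205 -0.5097  0.3438] R [[0.999, 0.044, -0.006], [0.044, -0.999, -0.001], [-0.006, 0.001, -1.0]] F [-0.9  0.4 -0.4] w 0.632
red 17 r 0.103 ang 6.26
yel 21 r 0.141 ang 5.57
top cap_center 0.59 [ 0.514 -0.26 ]
top cap_front 0.94 [ 0.461 -0.268]
top collar_front 0.54 [ 0.456 -0.258]
top ear 0.62 [ 0.519 -0.332]
top beaker 0.8 [0.41  0.223]
top glaze_jar 0.67 [0.425 0.356]
top tin 0.92 [ 0.402 -0.009]
top tape 0.47 [ 0.496 -0.494]
top rib 0.71 [ 0.573 -0.557]
blue px [(197, 335), (198, 335), (199, 335)]
0 expected lid top r.057/.065 z.130, lid side .115, ring side .085: [[196.8, 333.8], [201.1, 333.8], [201.8, 332.9], [201.9, 332.7], [203.0, 331.1]]
3 expected lid top r.057/.065 z.130, lid side .115, ring side .085: [[196.8, 334.7], [201.0, 334.9], [201.7, 334.0], [201.9, 333.8], [203.0, 332.2]]
6 expected lid top r.057/.065 z.13
[... 213 characters left out ...]
1  -0.263]
scene collar_front 0.83 [ 0.463 -0.254]
scene ear 0.68 [ 0.524 -0.342]
scene beaker 0.73 [0.407 0.246]
scene glaze_jar 0.66 [0.421 0.34 ]
scene tin 0.59 [ 0.392 -0.014]
scene tape 0.64 [ 0.485 -0.505]
scene rib 0.61 [ 0.569 -0.552]
blue px []
0 expected lid top r.057/.065 z.130, lid side .115, ring side .085: [[218.2, 302.7], [219.2, 299.0], [224.5, 298.7], [225.3, 298.7], [234.4, 298.2]]
3 expected lid top r.057/.065 z.130, lid side .115, ring side .085: [[218.6, 303.2], [219.7, 299.7], [225.0, 299.4], [225.8, 299.3], [235.0, 298.8]]
6 expected lid top r.057/.065 z.130, lid side .115, ring side .085: [[218.9, 303.8], [220.2, 300.4], [225.5, 300.1], [226.3, 300.0], [235.5, 299.5]]
```

```bash
python3 -c "
from h import *
print(close_job())"
```

```text
the job is handed in; nothing more can be done
None
```

The mould is closed and the job handed in, at about 28 s of the 69 s allowed. In order, I:
1. Slid the ring clockwise by one ear until it dropped into its seat.
2. Pushed the wheel anticlockwise by a stud until the red mark faced the pointer.
3. Set the lid on top, blue line in front, released it, and moved the arm clear.

**Seating:** the lid met firm contact at a tool height of 158 mm. That is the height expected only with both ring and lid fully down; either one unseated would stop it about 8 mm higher.

**Alignment:** red mark at 6.3° and pointer at 5.6° in the last picture, so about 0.7° apart, which is within measuring error. The lid's blue line reads about 3–5°. The ring sits roughly 3–4° clockwise of the wheel's mark; about 3° of that is its play in the notches. No separate camera check of the lid's height was made after release.

**Bystanders:** the arm never came near them. The top-camera readings moved by 2–12 mm (rib the most). Scene-camera readings moved by up to about 25 mm (beaker, glaze jar), but its first picture was partly blocked. I take this as detector scatter, not movement.

**Disagreement:** the early scene-camera points for the ring and lid were 5–20 mm out because the gripper blocked the view. I used fits to the top picture instead.

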